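# Pack the upholstery-cleaning kit tray in layers and pin it

### The arm

A 6-joint arm with a two-finger parallel gripper is mounted at the origin on the work surface. World frame = base frame: x ahead of the robot, y to its left, z up, the work surface at z = 0. Lengths are in m, angles in rad, forces in N, time in s.
With the tool pointing down it reaches from about 0.325 to 0.85 m from the base axis. Payload 4.4 kg.
Tool frame: the origin (TCP) lies midway between the tips of the shut fingers; the grasp point (between the pads) lies env.pinch_z behind it (env.pinch_z is the distance from the TCP to the grasp point, in m); z points along the fingers, y is the line along which they close (so a half turn about z gives the same grasp; the last joint's range is limited). The gripper opens to 94 mm and grips with 3 to 60 N. Pads are 16 mm wide; open, the fingers measure 119 mm over their backs; the gripper's body (75 mm by 177 mm) begins 78 mm behind the grasp point.
Start: joints at [1.038, 0.207, 1.542, -0, 1.393, -0.15], TCP at [0.214, 0.534, 0.205] pointing down, gripper open.
Joint ranges: [-2.73, 2.73], [-0.86, 2.22], [0.23, 2.46], [-1.11, 4.25], [0.08, 2.63], [-2.82, 2.82]. Speed limits (rad/s): [2.79, 2.79, 3.14, 3.14, 3.14, 3.14].

### API

Orientations are given as a unit quaternion [x, y, z, w].
In Python, from bench import status, cams, env gives the robot as it stands.
- The arm moves only by the shell command python3 -m jog 'ROWS'. ROWS is JSON, one flat list of numbers, 5 for each row, row after row: the shift along the world's x, y, z in m, then the turn about the world's z in rad, then the finger opening in m, from 0 to 0.094. In form: [x, y, z, turn, claw, x, y, z, turn, claw, ...]. A call has 1 to 12 rows; each row is the pose to reach, as a shift and turn from the pose commanded when the call began; what a row does not reach only later rows make up. A row lasts 1/12 s, in which the tool goes at most 41.7 mm and 7.16 degrees, less where a joint would pass 70% of its speed; a pose out of reach is approached as far as the arm can. A call with a gripper value outside its range is refused whole. The fingers move at their own pace and stop on an object; the grip force is fixed at half the most. Time passes only in rows, so rows that repeat a pose let the fingers close. It gives the time, the measured TCP pose, the force, the opening and the grip force at its end, in the units of the state.
- status.state(): the state, without advancing time (a new reading comes with each control period).
- cams.snapshot(name): name is "side" or "top"; returns a dict with "pixels" (480x640x3 uint8, red, green, blue), "fov_y" (degrees; the focal length in pixels is half the picture's height over the tangent of half this angle, whatever the lens; pixels are square), "cx", "cy" (the principal point, pixels), "distortion" ([k1, k2, p1, p2, k3] as OpenCV has them; the pictures are not rectified), "rvec" (rotation vector, rad) and "tvec" (3), from world to camera coordinates, as OpenCV has them. Camera axes: x right, y down, z forward; pixel columns grow to the right and rows downward; lengths in m; the calibration is good to about 2 mm. A picture is of the moment at which its call begins. There is no depth.
- env.hand_in(): hands the job in; it is judged then, once.
The state is a dict: "time": time; "joint_pos": joint angles; "joint_velocities": joint speeds; "effort": joint torques, N m; "eef_pos": TCP position; "ee_rot": TCP orientation; "force": force on the tool from outside, world axes, zero at the start; "wrist_torque": the same for the moment, N m; "finger_gap": finger opening in m; "grasp_force": force on a finger pad.
Only numpy, scipy, OpenCV 4.12 (cv2) and the standard library are available. Lean on these libraries where they do the work, as an engineer would, in place of code of your own. Each camera call takes 0.05 s, during which the arm holds its last target. There are 200 camera calls.

### The job

Pack the upholstery tool kit into its tray: lay the crevice nozzle and the scrub brush flat in their own slots (the long narrow slot is the nozzle's), then set the wide T-shaped suction head across both of them, down in its saddles with its neck over the pin hole. Last, take the lock pin from its wooden block and push it fully down through the neck into the tray. Leave the other things on the table where they are.

Things in the scene. Friction and masses are not known exactly. Their poses are not given: they have to be found in the camera images.
- tray: Fixed tray: steel base 224 (x) x 250 (y) x 8 mm, grey walls. Origin: centre of underside, z up. Slots side by side along x, walls 16 mm over the base, left out over the middle 72 mm for fingers. At each y end a saddle (72 mm along x, |y| 84 to 122, top at 55 mm) with flared cheeks and end stop 14 mm higher. A block with the pin hole stands between the slots at +x.
- crevice_slot (a point): Centre of the floor of the crevice nozzle's slot (8 mm above the tray's underside, at tray x 0, y +43 mm). Axes as the tray's. The slot is 192 mm (x) by 44 mm (y), walls 16 mm high.
- brush_slot (a point): Centre of the floor of the brush's slot (8 mm above the tray's underside, at tray x 0, y -36 mm). Axes as the tray's. The slot is 162 mm (x) by 54 mm (y), walls 16 mm high.
- head_seat (a point): Where the middle of the underside of the suction head's bar belongs: midway between the two saddles, 55 mm above the tray's underside, level with the saddle tops. Axes as the tray's; the bar lies along y between cheeks 52 mm apart (x) and end stops 208 mm apart (y) at the bottom, flaring 5 mm wider on each side, its neck towards +x.
- tray_pin_hole (a point): Mouth of the tray's pin hole, 17 mm diameter, vertical, 46 mm deep, in the top of the grey block 54 mm above the tray's underside, at tray x +75, y +4 mm.
- crevice_center (a point): Middle of the loose crevice nozzle, half-way up, 15 mm above what it lies on: bare aluminium, 180 mm long (x), 220 g. From x -90 to +40 mm a straight body 30 mm wide (y) and 30 high (last 22 mm at -x lower, sloped); at +x a round cuff, 34 mm diameter, 50 long. Lies flat; may lie either way round in its slot. Pinch across its width here.
- brush_center (a point): Middle of the loose scrub brush, half-way up: wooden back with white bristles below, 150 mm (x) x 44 mm (y) x 42 mm high, 200 g; the back is the upper 24 mm. It stands on its bristles, this point 21 mm above what it rests on, and goes into its slot bristles down, either way round.
- head_center (a point): Grip point of the loose suction head, white plastic, T-shaped from above, 320 g: middle of its rib, 43 mm above the underside, 6 mm to +x of the bar's middle. Bar 200 (y) x 44 (x) x 25 mm high; rib on it 22 wide (x), 60 long (y), top 61 mm above the underside; flat neck 32 to 40 wide, 12 thick, out to x +102, with a hole. Starts flat on the table.
- head_base (a point): Middle of the underside of the suction head's bar (same axes as head_center).
- head_hole (a point): Upper mouth of the hole through the neck of the suction head: 24 mm diameter, 12 mm deep, 77 mm towards +x and 4 mm towards +y from head_base. When the head is seated it lies over the tray's pin hole.
- pin_head (a point): Middle of the round head of the loose steel lock pin, 90 g: head 30 mm in diameter and 32 mm high; below it a shaft 11 mm in diameter and 45 mm long with a tapered tip. It starts standing upright in the wooden block; lift it 50 mm to clear the block. Grip the head from above, any yaw.
- pin_collar (a point): Underside of the lock pin's head, on its axis, 16 mm below pin_head and 45 mm above the tip. Fully home it rests on the neck of the suction head, 13 mm above tray_pin_hole.
- block_hole (a point): Mouth of the hole in the top of the wooden pin block (50 mm cube, fixed), 50 mm above the table.
- crevice: The crevice nozzle; origin on its underside, 15 mm below crevice_center.
- brush: The scrub brush; origin on its underside, 21 mm below brush_center.
- head: The suction head; origin as head_base.
- pin: The lock pin; origin at its tip.
- tub: Bystander: round white tub, 54 mm diameter, 60 mm high. Origin: centre of underside.
- funnel: Bystander: blue funnel standing mouth down, 70 mm diameter, 100 mm high. Origin: centre of underside.
- wrench: Bystander: steel wrench lying flat, 170 mm long.
- flask: Bystander: white bottle with red cap, 64 mm diameter, 120 mm high. Origin: centre of underside.
- can: Bystander: steel can, 66 mm diameter, 110 mm high. Origin: centre of underside.
- tape: Bystander: cardboard-brown roll, 100 mm diameter, 45 mm high, lying flat. Origin: centre of underside.
Mind the look-alikes: they are no part of the job. What is shaped like the head but blue is not meant.

How it is judged:
By the outcome, as a careful person would: the job done as asked, in the order asked, and still so for the second after the job is handed in, with the robot touching nothing.
It also fails if it takes over 72 s, if anything falls off the work surface, if the arm or the gripper's body presses on something with over 40 N, if the wrist force passes 120 N, or if a joint passes its speed limit or range.

## Working session

There is one attempt and no reset: what is moved stays moved. The work goes in short steps, Python scripts to look and compute and a shell command to move; the robot and the scene stay as the last step left them, time stands still between calls to the robot, and variables do not carry over. Pictures are saved under pics/ and viewed, at most 13 in all, crops included, and the job is handed in when it is done.

```bash
mkdir -p pics; ls
python3 - <<'E'
from bench import status,cams,env
import cv2
print(env.pinch_z,status.state())
for n in("top","side"):
    s=cams.snapshot(n);print(n,{k:v for k,v in s.items() if k!="pixels"})
    cv2.imwrite(f"pics/{n}0.png",s["pixels"][:,:,::-1])
E
```

```text
pics
0.0188 {'time': 0.0, 'joint_pos': array([ 1.03853027e+00,  2.07413188e-01,  1.54289124e+00, -9.84280170e-06,
        1.39350610e+00, -1.50485656e-01]), 'joint_velocities': array([ 2.46114236e-04, -7.61085002e-04, -6.80526686e-05,  3.34388888e-04,
        1.38453230e-03,  6.25640142e-04]), 'effort': array([ 5.55582064e-04, -3.70876586e+01, -2.81419641e+01,  6.98945951e-02,
        3.62729898e-02, -1.70300682e-04]), 'eef_pos': array([0.21383377, 0.53291697, 0.20432443]), 'ee_rot': array([ 1.89732025e-01,  9.81835286e-01, -1.04656479e-03, -3.66689557e-04]), 'force': array([-1.20717555, -0.99081628, -0.34204502]), 'wrist_torque': array([ 0.01020678, -0.02896649, -0.03891765]), 'grasp_force': 0.0, 'finger_gap': 0.0939301232257991}
top {'fov_y': 57.54051890791392, 'cx': 316.53931421969116, 'cy': 246.95203543024144, 'distortion': array([0.00611638, 0.        , 0.        , 0.        , 0.        ]), 'rvec': array([ 2.22833993, -2.17142376,  0.07613213]), 'tvec': array([-0.07659042,  0.50420469,  1.07416007])}
side {'fov_y': 55.35973003004698, 'cx': 328.5283230282582, 'cy': 240.1342689400072, 'distortion': array([-0.0175171,  0.       ,  0.       ,  0.       ,  0.       ]), 'rvec': array([ 0.56616954, -2.79919867,  0.99011338]), 'tvec': array([0.41396233, 0.24979257, 1.12281221])}
```

View pics/top0.png

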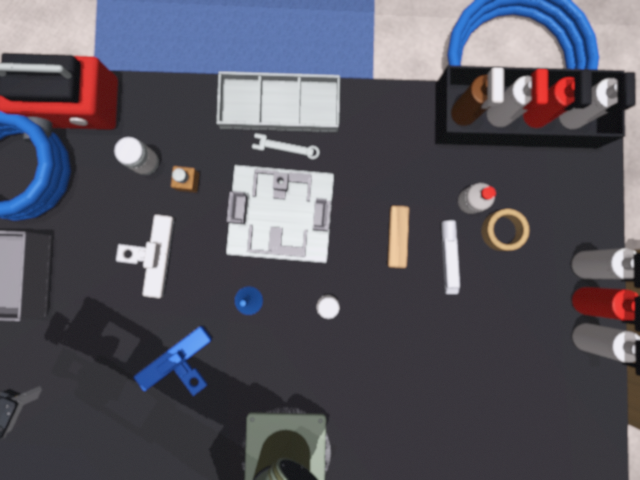

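View pics/side0.png

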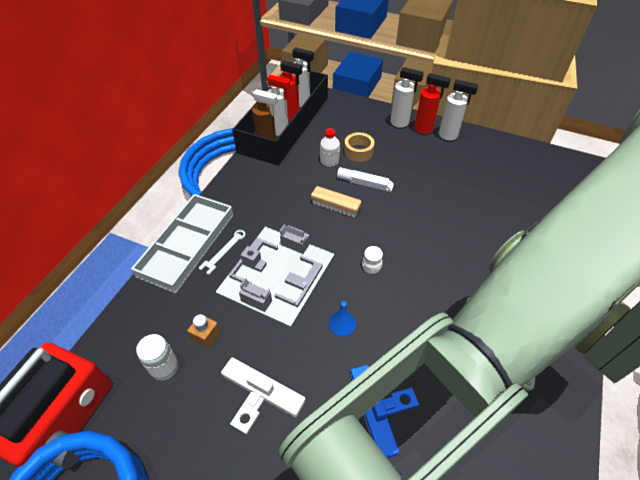

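The top view shows the tray around (280,213) with its pin block at (281,182). The brush is at (399,237), the nozzle at (451,257), the white head at (158,255) with its neck to the left, and the pin in its block at (182,178). The blue head at (175,360) is the decoy. The side view agrees with all of this.

```bash
cat > h.py <<'E'
import numpy as np,cv2
from bench import status,cams,env
def cal(s):
    f=240/np.tan(np.radians(s["fov_y"])/2)
    return np.array([[f,0,s["cx"]],[0,f,s["cy"]],[0,0,1.]]),cv2.Rodrigues(s["rvec"])[0]
def plane(s,uv,z):
    K,R=cal(s); p=cv2.undistortPoints(np.float64(uv).reshape(-1,1,2),K,s["distortion"]).reshape(-1,2)
    d=np.c_[p,np.ones(len(p))]@R; c=-R.T@s["tvec"]
    return c+d*((z-c[2])/d[:,2])[:,None]
def proj(s,P):
    return cv2.projectPoints(np.float64(P).reshape(-1,1,3),s["rvec"],s["tvec"],cal(s)[0],s["distortion"])[0].reshape(-1,2)
def tri(s1,u1,s2,u2):
    M=[];q=[]
    for s,u in((s1,u1),(s2,u2)):
        K,R=cal(s);M.append(np.c_[R,s["tvec"]]);q.append(cv2.undistortPoints(np.float64(u).reshape(-1,1,2),K,s["distortion"]).reshape(-1,2).T)
    X=cv2.triangulatePoints(M[0],M[1],q[0],q[1]);return (X[:3]/X[3]).T
E
python3 - <<'E'
from h import *
import pickle
t=cams.snapshot("top");s=cams.snapshot("side");pickle.dump((t,s),open("s0.pkl","wb"))
for q in(t,s):print(-cal(q)[1].T@q["tvec"])
im=t["pixels"][:,:,::-1]
A=cv2.resize(im[150:310,105:225],None,fx=3.3,fy=3.3,interpolation=cv2.INTER_CUBIC)
B=cv2.resize(im[150:310,220:342],None,fx=3.3,fy=3.3,interpolation=cv2.INTER_CUBIC)
cv2.imwrite("pics/a.png",np.hstack([A,B]))
hsv=cv2.cvtColor(t["pixels"],cv2.COLOR_RGB2HSV)
def big(m,box):
    z=np.zeros_like(m);x0,y0,x1,y1=box;z[y0:y1,x0:x1]=m[y0:y1,x0:x1]
    c=max(cv2.findContours(z,cv2.RETR_EXTERNAL,cv2.CHAIN_APPROX_NONE)[0],key=cv2.contourArea);return c
white=cv2.inRange(hsv,(0,0,110),(180,60,255)); wood=cv2.inRange(hsv,(8,60,110),(25,255,255))
for n,m,b,z in(("brush",wood,(375,190,425,285),.042),("crev",white,(435,210,468,305),.030),("head",white,(110,205,180,305),.025),("pin",white,(165,160,197,190),.0),("tray",white,(220,160,340,268),.008)):
    c=big(m,b);r=cv2.minAreaRect(c);bp=cv2.boxPoints(r);P=plane(t,bp,z)
    print(n,cv2.contourArea(c),r,"\n",P.round(4).tolist(),np.linalg.norm(np.diff(P,axis=0),axis=1).round(4),plane(t,[r[0]],z).round(4))
E
```

```text
[ 0.44564339 -0.04920423  1.1013125 ]
[0.19804918 0.63413331 1.02621629]
brush 1131.0 ((398.3188781738281, 236.34661865234375), (19.39983367919922, 62.94538116455078), 2.385944128036499) 
 [[0.4594, -0.2361, 0.042], [0.6132, -0.24, 0.042], [0.6125, -0.2876, 0.042], [0.4586, -0.2833, 0.042]] [0.1539 0.0476 0.1539] [[ 0.5356 -0.2617  0.042 ]]
crev 1004.0 ((450.8625793457031, 256.980224609375), (74.48927307128906, 15.522380828857422), 86.87786865234375) 
 [[0.5794, -0.3695, 0.03], [0.5826, -0.4079, 0.03], [0.3996, -0.4193, 0.03], [0.3966, -0.3812, 0.03]] [0.0386 0.1833 0.0382] [[ 0.4891 -0.3945  0.03  ]]
head 2168.0 ((141.51426696777344, 253.67947387695312), (51.52449035644531, 83.87893676757812), 8.259438514709473) 
 [[0.3838, 0.4362, 0.025], [0.5876, 0.4172, 0.025], [0.5728, 0.2919, 0.025], [0.3688, 0.3122, 0.025]] [0.2047 0.1262 0.2049] [[0.4777 0.3645 0.025 ]]
pin 139.5 ((178.30001831054688, 174.40000915527344), (14.310833930969238, 12.969193458557129), 26.56505012512207) 
 [[0.6743, 0.3142, 0.0], [0.7044, 0.3009, 0.0], [0.689, 0.2679, 0.0], [0.6589, 0.2813, 0.0]] [0.0329 0.0364 0.0329] [[0.6816 0.2911 0.    ]]
tray 9117.5 ((278.744873046875, 213.4105682373047), (103.8649673461914, 91.28295135498047), 4.844000816345215) 
 [[0.4814, 0.1688, 0.008], [0.7114, 0.1579, 0.008], [0.6966, -0.1038, 0.008], [0.4662, -0.0899, 0.008]] [0.2303 0.2622 0.2309] [[0.5883 0.0335 0.008 ]]
```

View pics/a.png

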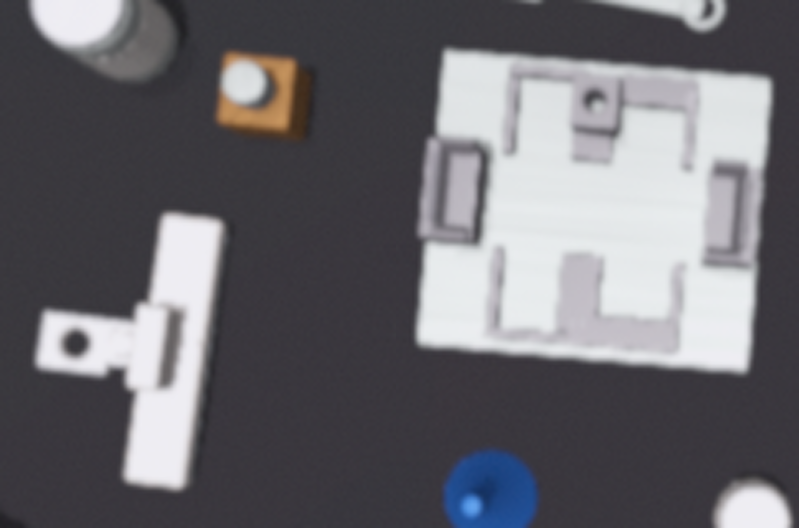

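The crop shows the tray corners, the pin hole at crop (595,100), the head bar and the neck hole at crop (75,342). The pin head is at crop (245,82). Next I refine these to world points.

Run:
```python
from h import *
import pickle
t,s=pickle.load(open("s0.pkl","rb"))
A=lambda p:[(105+(u+.5)/3.3-.5,150+(v+.5)/3.3-.5) for u,v in p]
B=lambda p:[(220+(u-396+.5)/3.3-.5,150+(v+.5)/3.3-.5) for u,v in p]
def ang(a,b):d=b-a;return round(float(np.degrees(np.arctan2(d[1],d[0]))),2)
T=plane(t,B([(445,50),(770,77),(417,345),(748,372)]),.008);print("tray",T.round(4).tolist(),T.mean(0).round(4),"yaw",ang(T[2],T[0]),ang(T[3],T[1]),ang(T[1],T[0])-90,ang(T[3],T[2])-90,np.linalg.norm(T[0]-T[1]),np.linalg.norm(T[0]-T[2]))
H=plane(t,A([(163,213),(225,220),(187,490),(123,482)]),.025);print("headbar",H.mean(0).round(4),ang(H[2],H[1]),ang(H[3],H[0]),np.linalg.norm(H[0]-H[3]),np.linalg.norm(H[0]-H[1]))
g=t["pixels"].astype(float).mean(2)
def dark(c,r,thr):
    x,y=map(int,c);w=g[y-r:y+r+1,x-r:x+r+1];k=np.clip(thr-w,0,None);yy,xx=np.mgrid[y-r:y+r+1,x-r:x+r+1];return (k*xx).sum()/k.sum(),(k*yy).sum()/k.sum()
hh=dark(A([(75,342)])[0],4,170);print("headhole",hh,plane(t,[hh],.012).round(4))
th=dark(B([(595,100)])[0],3,110);print("trayhole",th,plane(t,[th],.054).round(4))
hsv=cv2.cvtColor(t["pixels"],cv2.COLOR_RGB2HSV)
m=cv2.inRange(hsv,(0,0,150),(180,60,255));
n,l,st,c=cv2.connectedComponentsWithStats(m[160:200,165:200]);print(st,c)
c0=c[1:][st[1:,4].argmax()]+[165,160];print("pin",c0,plane(t,[c0],.082).round(4),plane(t,[c0],.066).round(4))
# side picture clues
a=s["pixels"][:,:,::-1][160:440,150:450]
cv2.imwrite("pics/b.png",cv2.resize(a,None,fx=2.1,fy=2.1,interpolation=cv2.INTER_CUBIC))
```

```text
tray [[0.7085, 0.1487, 0.008], [0.6948, -0.1004, 0.008], [0.4823, 0.1617, 0.008], [0.4684, -0.089, 0.008]] [0.5885 0.0302 0.008 ] yaw -3.31 -2.88 -3.1400000000000006 -3.1899999999999977 0.24946673269003178 0.2265240968016937
headbar [0.4733 0.3252 0.025 ] -5.44 -5.74 0.20123852147451876 0.04633704241747008
headhole (np.float64(127.45879537295572), np.float64(253.57487036298366)) [[0.4774 0.404  0.012 ]]
trayhole (np.float64(279.01278772378515), np.float64(178.90792838874683)) [[0.6661 0.0319 0.054 ]]
[[   0    0   35   40 1258]
 [   7    8   13   14  142]] [[17.42925278 20.07472178]
 [13.1971831  14.4084507 ]]
pin [178.1971831 174.4084507] [[0.664 0.266 0.082]] [[0.6675 0.2709 0.066 ]]
```

View pics/b.png

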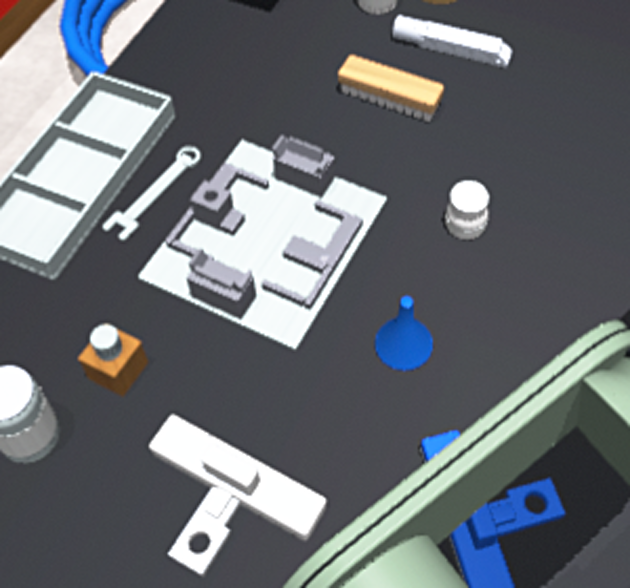

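The side crop shows the tray corners at (245,140), (387,200), (295,348) and (140,275), the pin hole at (213,195), the pin head at (105,340) and the head hole at (200,541). I cross-check these against the top view.

Run:
```python
from h import *
import pickle
t,s=pickle.load(open("s0.pkl","rb"))
S=lambda p:[(150+(u+.5)/2.1-.5,160+(v+.5)/2.1-.5) for u,v in p]
B=lambda p:[(220+(u-396+.5)/3.3-.5,150+(v+.5)/3.3-.5) for u,v in p]
T=plane(s,S([(140,275),(242,139),(295,349),(387,200)]),.008);print(T.round(4).tolist(),T.mean(0))
print(tri(t,B([(445,50),(770,77),(417,345),(748,372)]),s,S([(140,275),(242,139),(295,349),(387,200)])).round(4).tolist())
g=s["pixels"].astype(float).mean(2)
def dark(c,r,thr):
    x,y=map(int,np.round(c));w=g[y-r:y+r+1,x-r:x+r+1];k=np.clip(thr-w,0,None);yy,xx=np.mgrid[y-r:y+r+1,x-r:x+r+1];return (k*xx).sum()/k.sum(),(k*yy).sum()/k.sum()
a=dark(S([(200,541)])[0],4,150);b=dark(S([(213,195)])[0],3,100);print(a,b)
print("headhole",tri(t,[(127.46,253.57)],s,[a]),plane(s,[a],.012));print("trayhole",tri(t,[(279.0,178.9)],s,[b]),plane(s,[b],.054))
print("pin top",plane(s,S([(105,333)]),.082),tri(t,[(178.2,174.4)],s,S([(105,340)])))
hsv=cv2.cvtColor(s["pixels"],cv2.COLOR_RGB2HSV)
for n,m,bx,z in(("brush",cv2.inRange(hsv,(8,60,110),(25,255,255)),(300,180,370,225),.042),("crev",cv2.inRange(hsv,(0,0,120),(180,60,255)),(333,165,400,194),.03)):
    q=np.zeros_like(m);x0,y0,x1,y1=bx;q[y0:y1,x0:x1]=m[y0:y1,x0:x1];c=max(cv2.findContours(q,cv2.RETR_EXTERNAL,cv2.CHAIN_APPROX_NONE)[0],key=cv2.contourArea)
    M=cv2.moments(c);print(n,plane(s,[(M["m10"]/M["m00"],M["m01"]/M["m00"])],z-.006),plane(s,cv2.boxPoints(cv2.minAreaRect(c)),z).round(3).tolist())
print(proj(s,[(.489,-.395,.03),(.5355,-.262,.042)]),proj(t,[(.489,-.395,.03),(.5355,-.262,.042)]))
```

```text
[[0.7059, 0.1454, 0.008], [0.6928, -0.103, 0.008], [0.4838, 0.1627, 0.008], [0.467, -0.084, 0.008]] [0.58739345 0.03027395 0.008     ]
[[0.706, 0.1474, 0.0115], [0.6929, -0.1008, 0.0106], [0.4832, 0.1621, 0.0074], [0.4687, -0.0892, 0.0007]]
(np.float64(244.81104811946895), np.float64(417.8168556415929)) (np.float64(249.96818923327896), np.float64(252.8246329526917))
headhole [[0.47726435 0.4040412  0.01175162]] [[0.47699259 0.40404272 0.012     ]]
trayhole [[0.66423538 0.03120127 0.05564691]] [[0.66336697 0.02984754 0.054     ]]
pin top [[0.66487488 0.26143558 0.082     ]] [[0.66396519 0.26710294 0.07684174]]
brush [[ 0.53280166 -0.26008098  0.036     ]] [[0.606, -0.226, 0.042], [0.617, -0.288, 0.042], [0.461, -0.282, 0.042], [0.454, -0.223, 0.042]]
crev [[ 0.48468778 -0.39160989  0.024     ]] [[0.571, -0.349, 0.03], [0.584, -0.406, 0.03], [0.399, -0.419, 0.03], [0.391, -0.364, 0.03]]
[[364.93822578 176.12741647]
 [335.54466196 197.13509378]] [[451.06409337 257.03714752]
 [398.42542557 236.38965285]]
```

Both views agree. The working values are:

| Item | x (m) | y (m) | Yaw |
|---|---|---|---|
| Tray centre | 0.588 | 0.030 | −3.15° |
| Nozzle | 0.489 | −0.397 | 3.7° |
| Brush | 0.536 | −0.264 | −1.5° |
| Head base | 0.4735 | 0.3265 | 84.4° |
| Pin | 0.664 | 0.265 | – |

I go to the nozzle first.

```bash
python3 -m jog '[0.2,-0.27,0,0.447,0.07,0.2,-0.27,0,0.447,0.07,0.2,-0.27,0,0.447,0.07,0.2,-0.27,0,0.447,0.07,0.2,-0.27,0,0.447,0.07,0.2,-0.27,0,0.447,0.07,0.2,-0.27,0,0.447,0.07,0.2,-0.27,0,0.447,0.07,0.2,-0.27,0,0.447,0.07,0.222,-0.385,0,0.447,0.07,0.222,-0.385,0,0.447,0.07,0.222,-0.385,0,0.447,0.07]'
```

```text
time: 1.2
eef_pos: [0.4362, 0.1469, 0.2053]
ee_rot: [-0.033, 0.999, -0.0, -0.0]
force: [0.6, -0.4, 0.2]
finger_gap: 0.0702
grasp_force: 0.0
```

```bash
R='0.0525,-0.48,0,0,0.07'; python3 -m jog '[0.0525,-0.48,0,0,0.07,0.0525,-0.48,0,0,0.07,0.0525,-0.48,0,0,0.07,0.0525,-0.48,0,0,0.07,0.0525,-0.48,0,0,0.07,0.0525,-0.48,0,0,0.07,0.0525,-0.48,0,0,0.07,0.0525,-0.48,0,0,0.07,0.0525,-0.48,0,0,0.07,0.0525,-0.48,0,0,0.07,0.0525,-0.48,0,0,0.07,0.0525,-0.48,0,0,0.07]'
python3 -m jog '[0,-0.04,-0.01,0,0.07,0,-0.066,-0.04,0,0.07,0,-0.066,-0.08,0,0.07,0,-0.066,-0.12,0,0.07,0,-0.066,-0.12,0,0.07,0,-0.066,-0.12,0,0.07]'
python3 - <<'E'
from h import *
t=cams.snapshot("top");s=cams.snapshot("side")
a=cv2.resize(t["pixels"][180:330,380:530,::-1],(400,400));b=cv2.resize(s["pixels"][100:250,280:430,::-1],(400,400))
cv2.imwrite("pics/c.png",np.hstack([a,b]));print(status.state()["eef_pos"])
E
```

```text
time: 2.2
eef_pos: [0.4888, -0.3351, 0.2051]
ee_rot: [-0.031, 1.0, -0.001, 0.0]
force: [0.7, 0.2, 0.6]
finger_gap: 0.0698
grasp_force: 0.0
time: 2.7
eef_pos: [0.487, -0.395, 0.0824]
ee_rot: [-0.033, 0.999, 0.003, -0.002]
force: [-0.2, 0.3, 1.6]
finger_gap: 0.0701
grasp_force: 0.0
[ 0.49030121 -0.39812785  0.0878916 ]
```

View pics/c.png

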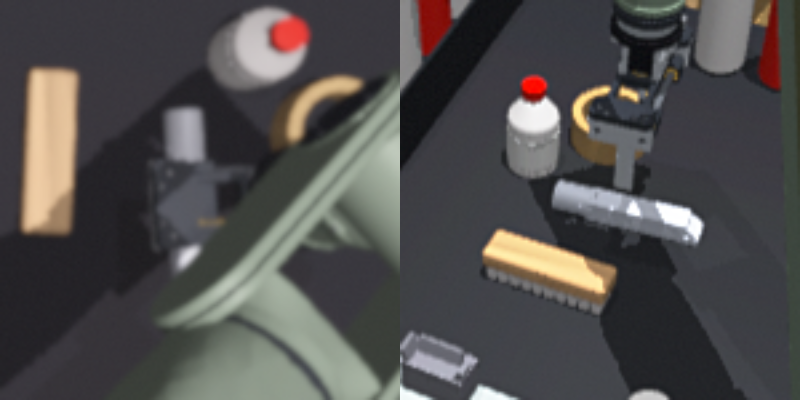

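The gripper hovers above the nozzle, with one finger on each side in the side view and the flask and tape clear. I descend and grip.

```bash
python3 -m jog '[0,0,-0.035,0,0.07,0,0,-0.06,0,0.07,0,0,-0.079,0,0.07,0,0,-0.079,0,0.07,0,0,-0.079,0,0.01,0,0,-0.079,0,0.01,0,0,-0.079,0,0.01,0,0,-0.079,0,0.01,0,0,-0.079,0,0.01,0,0,-0.079,0,0.01]'
python3 -m jog '[0,0,0,0,0.01]'
```

```text
time: 3.63
eef_pos: [0.4892, -0.3979, 0.0075]
ee_rot: [-0.033, 0.999, -0.001, 0.001]
force: [0.9, 1.2, -1.3]
finger_gap: 0.0336
grasp_force: 0.0
time: 3.72
eef_pos: [0.4891, -0.3977, 0.0071]
ee_rot: [-0.033, 0.999, -0.0, 0.0]
force: [-0.3, 0.3, 3.1]
finger_gap: 0.0297
grasp_force: 30.0
```

```bash
python3 -m jog '[0,0,0.04,0,0.01,0,0,0.08,0,0.01,0,0,0.12,0,0.01,0.02,0.03,0.13,0,0.01,0.102,0.3,0.13,-0.12,0.01,0.102,0.3,0.13,-0.12,0.01,0.102,0.3,0.13,-0.12,0.01,0.102,0.3,0.13,-0.12,0.01,0.102,0.3,0.13,-0.12,0.01,0.102,0.3,0.13,-0.12,0.01,0.102,0.3,0.13,-0.12,0.01,0.102,0.3,0.13,-0.12,0.01]'
python3 -m jog '[0,0.04,0,0,0.01,0,0.08,0,0,0.01,0,0.12,0,0,0.01,0,0.15,0,0,0.01,0,0.17,0,0,0.01,0,0.17,0,0,0.01,0,0.17,-0.03,0,0.01,0,0.17,-0.06,0,0.01,0,0.17,-0.06,0,0.01,0,0.17,-0.06,0,0.01]'
python3 - <<'E'
from h import *
t=cams.snapshot("top");s=cams.snapshot("side")
a=cv2.resize(t["pixels"][150:300,205:355,::-1],(400,400));b=cv2.resize(s["pixels"][180:330,200:350,::-1],(400,400))
cv2.imwrite("pics/d.png",np.hstack([a,b]));z=status.state();print(z["eef_pos"],z["finger_gap"],z["force"])
E
```

```text
time: 4.72
eef_pos: [0.5912, -0.0907, 0.1356]
ee_rot: [0.024, 1.0, 0.002, -0.001]
force: [-0.6, -0.5, -2.2]
finger_gap: 0.0299
grasp_force: 30.0
time: 5.55
eef_pos: [0.5881, 0.0716, 0.074]
ee_rot: [0.028, 1.0, -0.0, -0.003]
force: [0.4, -0.0, -1.7]
finger_gap: 0.0297
grasp_force: 30.0
[0.59175481 0.07175159 0.0776286 ] 0.029320395582445518 [ 0.41418781 -0.10862725 -1.2091267 ]
```

View pics/d.png

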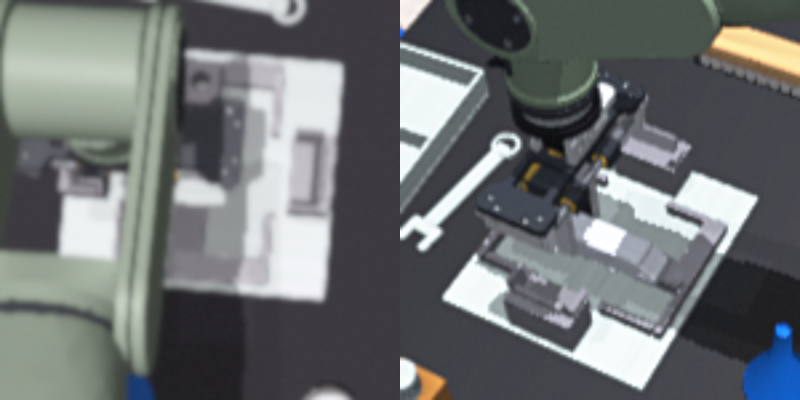

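The nozzle is aligned over its slot in the side view. I lower it.

```bash
python3 -m jog '[0,0,-0.02,0,0.01,0,0,-0.035,0,0.01,0,0,-0.045,0,0.01,0,0,-0.055,0,0.01,0,0,-0.060,0,0.01,0,0,-0.061,0,0.01,0,0,-0.061,0,0.01,0,0,-0.061,0,0.01]'
```

```text
time: 6.32
eef_pos: [0.5915, 0.0726, 0.0162]
ee_rot: [0.027, 1.0, 0.0, 0.001]
force: [-0.2, 0.1, -2.9]
finger_gap: 0.0302
grasp_force: 30.0
```

```bash
python3 -m jog '[0,0,-0.0015,0,0.046,0,0,-0.0015,0,0.046,0,0,-0.0015,0,0.046,0,0,-0.0015,0,0.046,0,0,0.03,0,0.046,0,0,0.07,0,0.046,0,0,0.11,0,0.046,0,0,0.145,0,0.046,0,-0.04,0.145,0,0.07,0,-0.08,0.145,0.0,0.07,0,-0.12,0.145,0,0.07,0,-0.15,0.145,0,0.07]'
python3 -m jog '[-0.0545,-0.187,0,0.028,0.08,-0.0545,-0.187,0,0.028,0.08,-0.0545,-0.187,0,0.028,0.08,-0.0545,-0.187,0,0.028,0.08,-0.0545,-0.187,0,0.028,0.08,-0.0545,-0.187,0,0.028,0.08,-0.0545,-0.187,-0.04,0.028,0.08,-0.0545,-0.187,-0.08,0.028,0.08,-0.0545,-0.187,-0.08,0.028,0.08]'
python3 - <<'E'
from h import *
t=cams.snapshot("top");s=cams.snapshot("side")
a=cv2.resize(t["pixels"][150:300,205:355,::-1],(400,400));b=cv2.resize(s["pixels"][130:330,200:400,::-1],(400,400))
cv2.imwrite("pics/e.png",np.hstack([a,b]));z=status.state();print(z["eef_pos"],z["finger_gap"],z["force"])
E
```

```text
time: 7.32
eef_pos: [0.591, -0.08, 0.1615]
ee_rot: [0.028, 1.0, -0.001, 0.001]
force: [-0.4, 0.5, 0.1]
finger_gap: 0.0682
grasp_force: 0.0
time: 8.07
eef_pos: [0.5305, -0.2601, 0.0725]
ee_rot: [0.014, 1.0, 0.005, -0.006]
force: [-1.4, 1.3, -2.0]
finger_gap: 0.08
grasp_force: 0.0
[ 0.53504232 -0.26277622  0.07910862] 0.08058461094330979 [ 0.04658739 -0.70592824  0.2675663 ]
```

View pics/e.png

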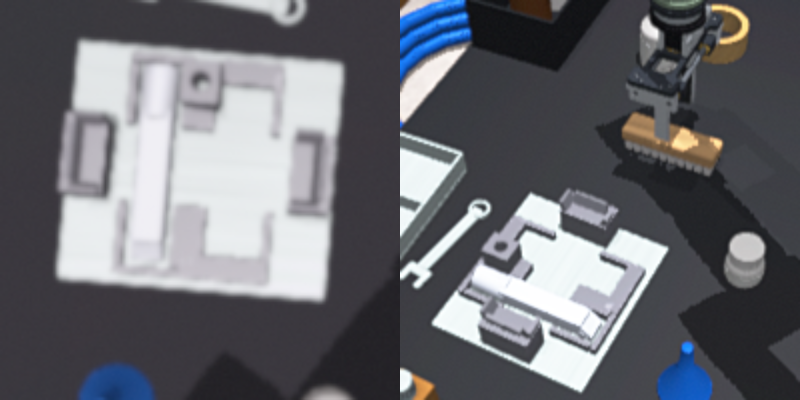

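The nozzle lies in its slot in both views, and the gripper straddles the brush. I grip the brush.

```bash
python3 -m jog '[0,0,-0.03,0,0.08,0,0,-0.055,0,0.08,0,0,-0.068,0,0.08,0,0,-0.068,0,0.08,0,0,-0.068,0,0.02,0,0,-0.068,0,0.02,0,0,-0.068,0,0.02,0,0,-0.068,0,0.02,0,0,-0.068,0,0.02,0,0,-0.068,0,0.02]'
python3 -m jog '[0,0,0.04,0,0.02,0,0,0.08,0,0.02,0,0,0.12,0,0.02,0.05,0.05,0.13,-0.028,0.02,0.05,0.09,0.13,-0.028,0.02,0.05,0.13,0.13,-0.028,0.02,0.05,0.17,0.13,-0.028,0.02,0.05,0.21,0.13,-0.028,0.02,0.05,0.24,0.13,-0.028,0.02,0.05,0.258,0.11,-0.028,0.02,0.05,0.258,0.07,-0.028,0.02,0.05,0.258,0.07,-0.028,0.02]'
```

```text
time: 9.0
eef_pos: [0.5367, -0.2645, 0.0133]
ee_rot: [0.013, 1.0, -0.0, 0.001]
force: [0.4, 0.1, 7.9]
finger_gap: 0.0436
grasp_force: 30.2
time: 10.0
eef_pos: [0.5797, -0.0035, 0.0752]
ee_rot: [0.026, 1.0, 0.001, -0.007]
force: [-1.6, 0.5, -3.4]
finger_gap: 0.0438
grasp_force: 30.0
```

```bash
python3 -m jog '[0,0,0,0,0.02,0,0,-0.02,0,0.02,0,0,-0.035,0,0.02,0,0,-0.045,0,0.02,0,0,-0.055,0,0.02,0,0,-0.060,0,0.02,0,0,-0.061,0,0.02,0,0,-0.061,0,0.02,0,0,-0.061,0,0.02]'
```

```text
time: 10.75
eef_pos: [0.587, -0.0066, 0.0223]
ee_rot: [0.027, 1.0, -0.0, 0.001]
force: [-0.6, -1.4, -1.1]
finger_gap: 0.044
grasp_force: 30.0
```

```bash
python3 -m jog '[0,0,-0.001,0,0.06,0,0,-0.001,0,0.06,0,0,-0.001,0,0.06,0,0,-0.001,0,0.06,0,0,0.03,0,0.06,0,0,0.07,0,0.06,0,0,0.11,0,0.06,0,0,0.145,0,0.06,-0.01,0.04,0.145,0,0.06,-0.02,0.08,0.145,0.0,0.06,-0.03,0.12,0.145,0,0.06,-0.04,0.15,0.145,0,0.06]'
python3 -m jog '[-0.072,0.1885,0,-0.043,0.06,-0.072,0.1885,0,-0.043,0.06,-0.072,0.1885,0,-0.043,0.06,-0.072,0.1885,0,-0.043,0.06,-0.072,0.1885,0,-0.043,0.06,-0.072,0.1885,0,-0.043,0.06,-0.072,0.1885,-0.04,-0.043,0.06,-0.072,0.1885,-0.066,-0.043,0.06,-0.072,0.1885,-0.066,-0.043,0.06,-0.072,0.1885,-0.066,-0.043,0.06]'
python3 - <<'E'
from h import *
t=cams.snapshot("top");s=cams.snapshot("side")
a=cv2.resize(t["pixels"][150:300,205:355,::-1],(400,400));b=cv2.resize(s["pixels"][230:430,200:400,::-1],(400,400))
cv2.imwrite("pics/f.png",np.hstack([a,b]));z=status.state();print(z["eef_pos"],z["finger_gap"],z["force"])
E
```

```text
time: 11.75
eef_pos: [0.5458, 0.1461, 0.1673]
ee_rot: [0.027, 1.0, 0.001, 0.001]
force: [0.9, 0.3, 0.8]
finger_gap: 0.0599
grasp_force: 0.0
time: 12.58
eef_pos: [0.473, 0.331, 0.099]
ee_rot: [0.049, 0.999, -0.001, -0.002]
force: [0.0, -0.1, 0.2]
finger_gap: 0.0596
grasp_force: 0.0
[0.47576183 0.33222632 0.102249  ] 0.06024922966570379 [ 0.62492238 -0.24180284 -0.19265195]
```

View pics/f.png

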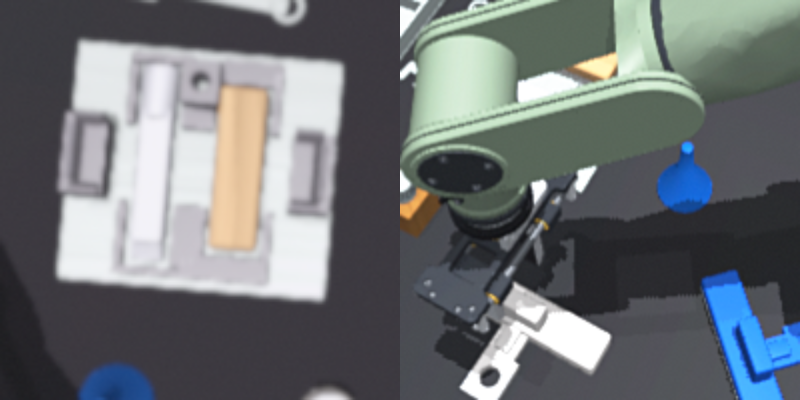

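The brush lies in its slot beside the nozzle, and the gripper is over the white head. I descend and grip the rib.

```bash
python3 -m jog '[0,0,-0.03,0,0.06,0,0,-0.055,0,0.06,0,0,-0.070,0,0.06,0,0,-0.070,0,0.06,0,0,-0.070,0,0.06,0,0,-0.070,0,0.01,0,0,-0.070,0,0.01,0,0,-0.070,0,0.01,0,0,-0.070,0,0.01,0,0,-0.070,0,0.01,0,0,-0.070,0,0.01,0,0,-0.070,0,0.01]'
```

```text
time: 13.68
eef_pos: [0.4745, 0.3324, 0.0308]
ee_rot: [0.049, 0.999, 0.0, 0.0]
force: [-0.5, 0.3, 1.6]
finger_gap: 0.0217
grasp_force: 30.0
```

```bash
python3 -m jog '[0,0,0.02,0,0.01,0,0,0.05,0,0.01,0,0,0.09,0,0.01,0,0,0.13,-0.1,0.01,0,-0.03,0.14,-0.2,0.01,0.01,-0.06,0.14,-0.3,0.01,0.02,-0.09,0.14,-0.4,0.01,0.03,-0.12,0.14,-0.5,0.01,0.04,-0.15,0.14,-0.6,0.01,0.05,-0.18,0.14,-0.7,0.01,0.06,-0.20,0.14,-0.8,0.01,0.07,-0.22,0.14,-0.9,0.01]'
python3 -m jog '[0.01,-0.02,0,-0.1,0.01,0.02,-0.03,0,-0.2,0.01,0.03,-0.04,0,-0.3,0.01,0.04,-0.06,0,-0.4,0.01,0.05,-0.075,0,-0.5,0.01,0.05,-0.083,0,-0.6,0.01,0.05,-0.083,0,-0.628,0.01,0.05,-0.083,0,-0.628,0.01,0.05,-0.083,-0.03,-0.628,0.01,0.05,-0.083,-0.055,-0.628,0.01,0.05,-0.083,-0.055,-0.628,0.01,0.05,-0.083,-0.055,-0.628,0.01]'
python3 - <<'E'
from h import *
t=cams.snapshot("top");s=cams.snapshot("side")
a=cv2.resize(t["pixels"][140:290,205:355,::-1],(400,400));b=cv2.resize(s["pixels"][170:330,190:350,::-1],(400,400))
cv2.imwrite("pics/g.png",np.hstack([a,b]));z=status.state();print(z["eef_pos"],z["ee_rot"],z["finger_gap"],z["force"])
E
```

```text
time: 14.68
eef_pos: [0.5433, 0.1104, 0.1691]
ee_rot: [0.481, 0.877, -0.001, -0.001]
force: [0.5, 0.5, -4.3]
finger_gap: 0.0214
grasp_force: 30.0
time: 15.68
eef_pos: [0.5916, 0.0297, 0.1129]
ee_rot: [0.726, 0.688, -0.002, -0.003]
force: [0.1, 0.6, -3.4]
finger_gap: 0.0217
grasp_force: 30.0
[0.59497888 0.02931184 0.11651928] [7.26003439e-01 6.87690651e-01 5.12754313e-04 5.59442709e-04] 0.021850690832795422 [ 0.30395476  0.14090876 -2.41654845]
```

View pics/g.png

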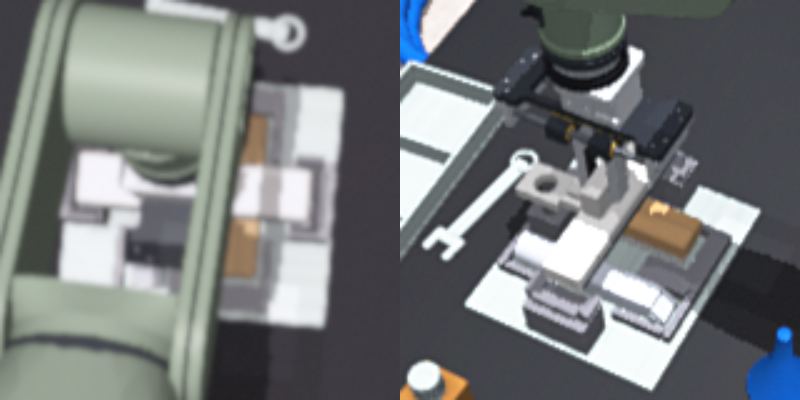

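The head is lined up over both saddles with its neck towards the pin block. I lower it gently.

```bash
python3 -m jog '[0,0,-0.01,0,0.01,0,0,-0.016,0,0.01,0,0,-0.020,0,0.01,0,0,-0.024,0,0.01,0,0,-0.027,0,0.01,0,0,-0.029,0,0.01,0,0,-0.030,0,0.01,0,0,-0.030,0,0.01]'
```

```text
time: 16.45
eef_pos: [0.5944, 0.0291, 0.0858]
ee_rot: [0.726, 0.687, 0.0, 0.0]
force: [-1.1, 1.2, -0.7]
finger_gap: 0.0218
grasp_force: 30.0
```

```bash
python3 -m jog '[0,0,-0.0005,0,0.05,0,0,-0.0005,0,0.05,0,0,-0.0005,0,0.05,0,0,-0.0005,0,0.05,0,0,0.03,0,0.05,0,0,0.07,0,0.05,0,0,0.1,0,0.05,-0.04,0.01,0.1,0,0.05,-0.08,0.02,0.1,0,0.05,-0.12,0.03,0.1,0,0.05,-0.15,0.04,0.1,0,0.05,-0.15,0.04,0.1,0,0.05]'
python3 - <<'E'
from h import *
import pickle
t0,s0=pickle.load(open("s0.pkl","rb"))
t=cams.snapshot("top");s=cams.snapshot("side");pickle.dump((t,s),open("s1.pkl","wb"))
a=cv2.resize(t["pixels"][150:300,165:315,::-1],(400,400),interpolation=cv2.INTER_CUBIC);b=cv2.resize(s["pixels"][190:350,180:340,::-1],(400,400),interpolation=cv2.INTER_CUBIC)
cv2.imwrite("pics/h.png",np.hstack([a,b]));print(status.state()["eef_pos"])
for q,bx in((t0,(165,160,200,195)),(s0,(185,308,222,350))):
    hsv=cv2.cvtColor(q["pixels"],cv2.COLOR_RGB2HSV);x0,y0,x1,y1=bx
    m=cv2.inRange(hsv[y0:y1,x0:x1],(0,0,95),(180,55,255));c=max(cv2.findContours(m,cv2.RETR_EXTERNAL,cv2.CHAIN_APPROX_NONE)[0],key=cv2.contourArea)
    M=cv2.moments(c);u=(x0+M["m10"]/M["m00"],y0+M["m01"]/M["m00"]);print(u,cv2.boundingRect(c),[plane(q,[u],z).round(4).tolist() for z in(.066,.074)])
print("pred",[proj(q,[(.664,.2655,z) for z in(.05,.066,.082)]).round(1).tolist() for q in(t0,s0)])
E
```

```text
time: 17.45
eef_pos: [0.4382, 0.0708, 0.1843]
ee_rot: [0.726, 0.688, -0.001, -0.002]
force: [-0.5, 0.1, -0.5]
finger_gap: 0.0498
grasp_force: 0.0
[0.44397569 0.06937564 0.18596541]
(178.49365628604383, 174.70703575547867) (6, 8, 16, 15) [[[0.6668, 0.2702, 0.066]], [[0.6651, 0.2677, 0.074]]]
(199.70333333333332, 321.2655555555556) (7, 6, 16, 18) [[[0.6686, 0.2619, 0.066]], [[0.6647, 0.265, 0.074]]]
pred [[[182.4, 177.4], [180.4, 175.9], [178.4, 174.4]], [[201.9, 326.5], [200.5, 323.2], [199.1, 319.9]]]
```

View pics/h.png

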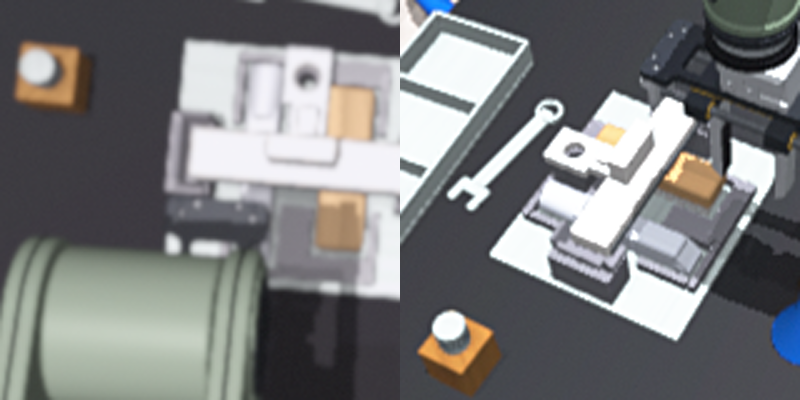

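The head is down in both saddles, and the pin hole shows inside the neck hole at top crop (307,76). The pin is at about (0.6648, 0.2665). I go for the pin and measure the hole precisely at the same time.

```bash
python3 - <<'E'
from h import *
import pickle
t,s=pickle.load(open("s1.pkl","rb"))
for q,c,thr in((t,(280,178),150),(s,(180+175*.4,190+151*.4),150)):
    g=q["pixels"].astype(float).mean(2);x,y=map(round,c);r=5
    w=g[y-r:y+r+1,x-r:x+r+1];print(w.round().astype(int).tolist())
    n,l,st,cc=cv2.connectedComponentsWithStats((w<thr).astype(np.uint8));k=l[r,r];yy,xx=np.mgrid[y-r:y+r+1,x-r:x+r+1];W=(thr-w)*(l==k)
    u=((W*xx).sum()/W.sum(),(W*yy).sum()/W.sum());print(k,st[k],u,plane(q,[u],.067).round(4),plane(q,[u],.054).round(4))
E
python3 -m jog '[0.2205,0.197,0,0,0.06,0.2205,0.197,0,0,0.06,0.2205,0.197,0,0,0.06,0.2205,0.197,0,0,0.06,0.2205,0.197,0,0,0.06,0.2205,0.197,0,0,0.06,0.2205,0.197,0,0,0.06,0.2205,0.197,0,0,0.06,0.2205,0.197,0,0,0.06,0.2205,0.197,-0.04,0,0.06,0.2205,0.197,-0.07,0,0.06,0.2205,0.197,-0.07,0,0.06]'
```

```text
[[244, 240, 234, 227, 219, 218, 224, 231, 237, 242, 245], [239, 229, 214, 200, 188, 189, 197, 209, 223, 234, 242], [230, 209, 186, 169, 162, 165, 173, 184, 200, 219, 236], [216, 184, 158, 147, 143, 146, 155, 166, 179, 202, 228], [202, 165, 139, 122, 113, 115, 127, 146, 167, 192, 221], [193, 153, 120, 94, 84, 85, 95, 119, 153, 187, 217], [193, 147, 104, 78, 81, 93, 99, 111, 146, 187, 219], [201, 155, 107, 84, 108, 137, 145, 142, 156, 194, 224], [216, 181, 136, 114, 144, 177, 186, 181, 183, 208, 232], [231, 211, 179, 158, 174, 199, 207, 205, 209, 225, 239], [240, 231, 215, 200, 203, 214, 219, 222, 228, 238, 243]]
1 [ 1  3  8  6 32] (np.float64(279.1415613864594), np.float64(178.67184969225784)) [[0.664  0.0306 0.067 ]] [[0.6667 0.0316 0.054 ]]
[[255, 255, 255, 255, 255, 255, 255, 255, 255, 255, 255], [255, 255, 255, 255, 255, 255, 255, 255, 255, 255, 255], [255, 255, 229, 167, 156, 144, 151, 209, 255, 255, 255], [255, 199, 146, 133, 134, 146, 124, 129, 200, 255, 255], [232, 135, 126, 153, 157, 184, 150, 142, 136, 255, 255], [206, 143, 143, 167, 171, 169, 163, 160, 165, 255, 255], [227, 172, 161, 103, 103, 89, 89, 131, 234, 255, 255], [255, 238, 164, 98, 89, 95, 160, 236, 255, 255, 255], [255, 255, 255, 249, 250, 251, 255, 255, 255, 255, 255], [255, 255, 255, 255, 255, 255, 255, 255, 255, 255, 255], [231, 254, 255, 255, 255, 255, 255, 255, 255, 255, 255]]
0 [  0   0  11  11 100] (np.float64(250.3616706276542), np.float64(250.20041298164958)) [[0.6604 0.0299 0.067 ]] [[0.6667 0.0217 0.054 ]]
time: 18.55
eef_pos: [0.6596, 0.2633, 0.1076]
ee_rot: [0.727, 0.687, -0.006, -0.003]
force: [-2.3, -1.3, -1.7]
finger_gap: 0.0599
grasp_force: 0.0
```

```bash
python3 -m jog '[0,0,0,0,0.06,0,0,-0.02,0,0.06,0,0,-0.04,0,0.06,0,0,-0.055,0,0.06,0,0,-0.062,0,0.06,0,0,-0.062,0,0.06,0,0,-0.062,0,0.02,0,0,-0.062,0,0.02,0,0,-0.062,0,0.02,0,0,-0.062,0,0.02,0,0,-0.062,0,0.02,0,0,-0.062,0,0.02]'
```

```text
time: 19.55
eef_pos: [0.6653, 0.2663, 0.0544]
ee_rot: [0.726, 0.687, 0.001, 0.0]
force: [-0.9, 0.4, 2.5]
finger_gap: 0.0295
grasp_force: 30.0
```

```bash
python3 -m jog '[0,0,0.02,0,0.02,0,0,0.06,0,0.02,0,0,0.1,0,0.02,0,-0.01,0.13,0,0.02,0,-0.05,0.13,0,0.02,0,-0.09,0.13,0,0.02,0,-0.13,0.13,0,0.02,0,-0.17,0.13,0,0.02,0,-0.2,0.13,0,0.02,0,-0.225,0.12,0,0.02,-0.0005,-0.236,0.09,0,0.02,-0.0005,-0.236,0.075,0,0.02]'
python3 -m jog '[0,0,0,0,0.02,0,0,0,0,0.02,0,0,0,0,0.02]'
python3 - <<'E'
from h import *
import pickle
t=cams.snapshot("top");s=cams.snapshot("side");pickle.dump((t,s),open("s2.pkl","wb"))
a=cv2.resize(t["pixels"][140:240,230:330,::-1],(400,400),interpolation=cv2.INTER_CUBIC);b=cv2.resize(s["pixels"][190:290,200:300,::-1],(400,400),interpolation=cv2.INTER_CUBIC)
cv2.imwrite("pics/i.png",np.hstack([a,b]));z=status.state();print(z["eef_pos"],z["finger_gap"],z["force"])
x,y,zz=z["eef_pos"]
print("pred tip/collar side",proj(s,[(x,y,zz-.049),(x,y,zz-.004)]))
E
```

```text
time: 20.55
eef_pos: [0.6632, 0.0265, 0.1264]
ee_rot: [0.728, 0.686, -0.001, -0.0]
force: [-1.2, 0.5, -1.6]
finger_gap: 0.0295
grasp_force: 30.0
time: 20.8
eef_pos: [0.665, 0.0306, 0.1295]
ee_rot: [0.726, 0.688, 0.001, 0.001]
force: [-0.6, -0.9, -1.1]
finger_gap: 0.0294
grasp_force: 30.0
[0.66565162 0.03076996 0.13049872] 0.02932211748738594 [ 0.920921   -0.46585834 -0.98276229]
pred tip/collar side [[247.75027049 246.44624455]
 [245.53264939 235.52696947]]
```

View pics/i.png

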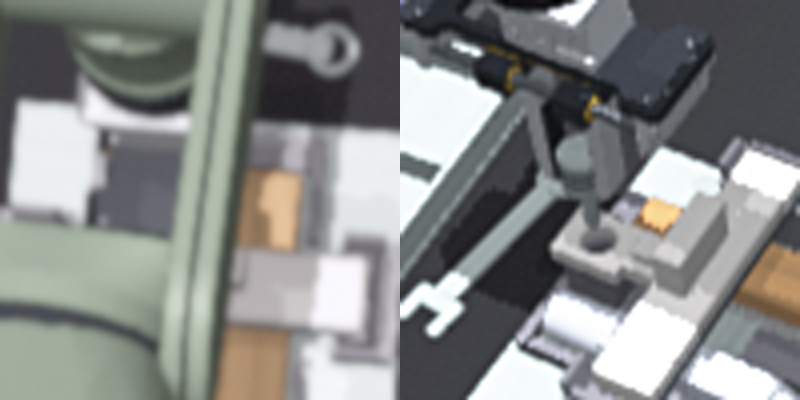

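The pin tip hangs just above the neck hole in the side view, with tip at crop (592,232) and hole at (598,243). The offset is about 1 mm in −x. I nudge it over and lower in stages.

```bash
python3 -m jog '[-0.001,-0.0005,0,0,0.02,-0.001,-0.0005,-0.01,0,0.02,-0.001,-0.0005,-0.018,0,0.02,-0.001,-0.0005,-0.024,0,0.02,-0.001,-0.0005,-0.03,0,0.02,-0.001,-0.0005,-0.033,0,0.02,-0.001,-0.0005,-0.033,0,0.02]'
```

```text
time: 21.48
eef_pos: [0.6621, 0.0296, 0.0936]
ee_rot: [0.726, 0.687, -0.001, -0.001]
force: [0.4, 0.3, -1.1]
finger_gap: 0.0295
grasp_force: 30.0
```

```bash
python3 -m jog '[0,0,-0.006,0,0.02,0,0,-0.012,0,0.02,0,0,-0.018,0,0.02,0,0,-0.022,0,0.02,0,0,-0.024,0,0.02,0,0,-0.025,0,0.02,0,0,-0.026,0,0.02,0,0,-0.026,0,0.02]'
```

```text
time: 22.15
eef_pos: [0.663, 0.0296, 0.0709]
ee_rot: [0.726, 0.687, -0.0, -0.0]
force: [-4.5, -0.2, 5.8]
finger_gap: 0.0295
grasp_force: 30.0
```

The pin bottoms out at the expected height with about 6 N. I release and retreat.

```bash
python3 -m jog '[0,0,0.0005,0,0.05,0,0,0.0005,0,0.05,0,0,0.0005,0,0.05,0,0,0.0005,0,0.05,0,0,0.03,0,0.05,0,0,0.07,0,0.05,0,0,0.11,0,0.05,0,0,0.13,0,0.05,-0.04,0.01,0.13,0,0.05,-0.08,0.02,0.13,0,0.05,-0.12,0.03,0.13,0,0.05,-0.15,0.04,0.13,0,0.05]'
python3 -m jog '[-0.04,0.02,0,0,0.05,-0.06,0.06,0,0,0.05,-0.06,0.1,0,0,0.05,-0.06,0.14,0,0,0.05,-0.06,0.18,0,0,0.05,-0.06,0.22,0,0,0.05,-0.06,0.22,0,0,0.05,-0.06,0.22,0,0,0.05]'
python3 - <<'E'
from h import *
t=cams.snapshot("top");s=cams.snapshot("side")
a=cv2.resize(t["pixels"][150:300,205:355,::-1],(400,400),interpolation=cv2.INTER_CUBIC);b=cv2.resize(s["pixels"][170:330,190:350,::-1],(400,400),interpolation=cv2.INTER_CUBIC)
cv2.imwrite("pics/j.png",np.hstack([a,b]));print(proj(s,[(.664,.0305,.099)]),proj(t,[(.664,.0305,.099)]))
E
```

```text
time: 23.15
eef_pos: [0.5104, 0.07, 0.199]
ee_rot: [0.726, 0.687, -0.0, -0.001]
force: [0.1, -0.3, 0.9]
finger_gap: 0.0502
grasp_force: 0.0
time: 23.82
eef_pos: [0.4527, 0.2912, 0.1992]
ee_rot: [0.725, 0.689, -0.0, 0.0]
force: [-0.5, -0.3, 0.1]
finger_gap: 0.0501
grasp_force: 0.0
[[247.51678533 242.3980985 ]] [[278.19974715 175.73445476]]
```

View pics/j.png

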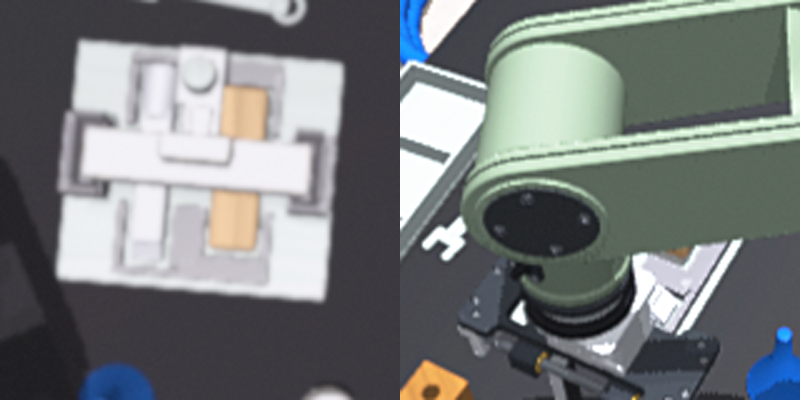

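The top view shows the nozzle and brush in their slots and the head seated across both. The pin head is on the neck at crop (199,73), as predicted for a pin fully home, and the wooden block is empty. I hand in.

```bash
python3 -c "
from bench import env;print(env.hand_in())"
```

```text
the job is handed in; nothing more can be done
None
```

The kit is packed and handed in at about 24 s: the nozzle and brush are in their slots, the head is seated across both, and the pin is fully home; the other things on the table were left untouched.

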